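Bring the bottles from the block heater to the bench rack in order

ROBOT

A 6-joint arm with a two-finger parallel gripper is mounted at the origin on the work surface. World frame = base frame: x ahead of the robot, y to its left, z up, the work surface at z = 0. Lengths are in m, angles in rad, forces in N, time in s.
With the tool pointing down it reaches from about 0.4 to 0.825 m from the base axis. Payload 7 kg.
Tool frame: the origin (TCP) lies on the centre line of the jaws, within the pads' length; the fingertips stand 25 mm ahead of it and the grasp point (between the pads) lies 6 mm ahead of it; z points along the fingers, y is the line along which they close (so a half turn about z gives the same grasp; the last joint's range is limited). The gripper opens to 88 mm and grips with 3 to 60 N. Pads are 19 mm wide; open, the fingers measure 130 mm over their backs; the gripper's body (78 mm by 193 mm) begins 47 mm behind the grasp point.
Start: joints at [1.595, 0.359, 0.012, 0, -1.224, -0.288], TCP at [0.176, 0.652, 0.252] pointing down, gripper open.
Joint ranges: [-3.07, 3.07], [-1.43, 2.12], [-1.02, 1.25], [-3.03, 1.67], [-3.05, -0], [-3.03, 3.03]. Speed limits (rad/s): [2.39, 2.39, 3.01, 3.14, 3.14, 3.14].

INTERFACE

Orientations are given as a unit quaternion [w, x, y, z].
In Python, from rig import manip gives the robot as it stands.
- The arm moves only by the shell command python3 -m inch 'ROWS' [FORCE]. ROWS is text: rows parted by semicolons, each of 7 numbers parted by spaces: the closure, from -1 (fully open) to 1 (shut), then the shift along the world's x, y, z in cm, then the turn, a rotation vector about the world's x, y, z in degrees. A call has 1 to 10 rows; each row is the pose to reach, as a shift and turn from the pose commanded when the call began; what a row does not reach only later rows make up. A row lasts 1/8 s, in which the tool goes at most 62.5 mm and 10.7 degrees, less where a joint would pass 70% of its speed; a pose out of reach is approached as far as the arm can. A call with a gripper value outside its range is refused whole. The fingers move at their own pace and stop on an object; FORCE is the grip in N (left out, the last holds). Time passes only in rows, so rows that repeat a pose let the fingers close. It gives the time, the measured TCP pose, the force, the opening and the grip force at its end, in the units of the state.
- manip.get_state(): the state, without advancing time (a new reading comes with each control period).
- manip.grab_frame(name): name is "scene" or "side" or "wrist"; returns a dict with "img" (420x560x3 uint8, red, green, blue), "z_map" (420x560 float32, m along the optical axis (not along the pixel's ray), 0 where there is no reading), "K" (3x3 intrinsics, pixels), "extrinsics" (4x4, takes a point from camera to world coordinates); the wrist camera has in their place "mount" (4x4, takes a point from camera to tool coordinates, whose origin is the TCP and whose axes are the flange's). Camera axes: x right, y up, looking along -z (the intrinsics and any distortion apply to the point x, -y, -z); pixel columns grow to the right and rows downward; lengths in m; the calibration is good to about 2 mm. The wrist camera is an equidistant fisheye: a pixel r from the principal point sees the ray r / f radians off the axis. A picture is of the moment at which its call begins: read the wrist's pose just before it.
- manip.job_done(): hands the job in; it is judged then, once.
The state is a dict: "time": time; "joints": joint angles; "joint_velocities": joint speeds; "joint_torque": joint torques, N m; "tcp_pos": TCP position; "ee_rot": TCP orientation; "ft_force": force on the tool from outside, world axes, zero at the start; "moment": the same for the moment, N m; "finger_gap": finger opening in m; "grip_force": force on a finger pad.
Only numpy, scipy, OpenCV 4.12 (cv2) and the standard library are available. Lean on these libraries where they do the work, as an engineer would, in place of code of your own. Each camera call takes 0.05 s, during which the arm holds its last target. There are 200 camera calls.

TASK

The four amber bottles have finished in the block heater: move them to the empty blue bench rack, one bottle to each opening, in the same left-to-right order in which they stood in the heater. Lift them without tipping them over and lower each upright onto the rack's floor, without dropping it.

Things in the scene. Friction and masses are not known exactly. Their poses are not given: they have to be found in the camera images.
- straight: Straight-sided tall amber glass bottle with a black screw cap: body 36 mm in diameter up to 74 mm, a neck 29 mm across, then the ribbed cap, 32 mm across, from 80 mm to the top at 100 mm. Paper label. Origin: centre of its underside, z up; round, so its yaw means nothing. About 120 g.
- round: Narrow-necked round-shouldered amber glass bottle with a small black screw cap: body 36 mm in diameter up to 50 mm, shoulder narrowing to a 20 mm neck at 62 mm, ribbed cap 25 mm across from 74 mm to the top at 94 mm. Origin: centre of its underside, z up; round, so its yaw means nothing. About 120 g.
- jar: Short amber glass jar with an overhanging black lid: body 36 mm in diameter up to 62 mm, ribbed lid 42 mm across from 62 mm to the top at 80 mm. Paper label. Origin: centre of its underside, z up; round, so its yaw means nothing. About 120 g.
- dropper: Amber glass dropper bottle: body 36 mm in diameter up to 50 mm, shoulder narrowing to a 20 mm neck at 61 mm, black ribbed collar 24 mm across from 72 to 86 mm, and on it a slim rubber teat 14 mm across up to 108 mm. Grip it by the collar. Origin: centre of its underside, z up; round, so its yaw means nothing. About 120 g.
- block_a: One of the four identical, fixed aluminium blocks in the block heater, 94 mm (x) x 74 mm (y) x 50 mm high, with one round well in the middle, 42 mm across and 35 mm deep, where 'straight' stands at the start. Origin: centre of its underside; well floor 15 mm, rim 50 mm above it. The blocks stand side by side, 76 mm apart along the heater's y, in any order.
- block_b: One of the four identical, fixed aluminium blocks in the block heater, 94 mm (x) x 74 mm (y) x 50 mm high, with one round well in the middle, 42 mm across and 35 mm deep, where 'round' stands at the start. Origin: centre of its underside; well floor 15 mm, rim 50 mm above it. The blocks stand side by side, 76 mm apart along the heater's y, in any order.
- block_c: One of the four identical, fixed aluminium blocks in the block heater, 94 mm (x) x 74 mm (y) x 50 mm high, with one round well in the middle, 42 mm across and 35 mm deep, where 'jar' stands at the start. Origin: centre of its underside; well floor 15 mm, rim 50 mm above it. The blocks stand side by side, 76 mm apart along the heater's y, in any order.
- block_d: One of the four identical, fixed aluminium blocks in the block heater, 94 mm (x) x 74 mm (y) x 50 mm high, with one round well in the middle, 42 mm across and 35 mm deep, where 'dropper' stands at the start. Origin: centre of its underside; well floor 15 mm, rim 50 mm above it. The blocks stand side by side, 76 mm apart along the heater's y, in any order.
- heater: The block heater, fixed: white housing 200 mm deep (x) x 340 mm long (y) x 88 mm high; the four blocks stand in a row along its y, 22 mm to the +x side of its origin, their tops 95 mm above the bench; controls on the robot's side. Origin: centre of its underside, on the bench; +x away from the robot, +y to the robot's left. Left or right of the rack, turned up to 0.2 rad.
- rack: Empty blue bench rack, fixed, 84 mm deep (x) x 284 mm long (y) x 46 mm high: a floor (top at 10 mm) and an upper deck (40 to 46 mm) with four 57 mm square openings in a row at y = +96, +32, -32, -96 mm, x = 0. Origin: centre of its underside, on the bench; +x away from the robot, +y to the robot's left; turned up to 0.2 rad.

How it is judged:
At the end, for the whole second after the job is handed in: Each bottle stands in the rack opening that matches its block's place in the heater (leftmost block to leftmost opening, and so on): within 15 mm of the opening's centre in x and y, its underside within 5 mm of the rack's floor, upright within 0.15 rad, released and at rest (((y of block_a in the frame of heater between 0.094 and 0.134 m and y of straight in the frame of rack between 0.081 and 0.111 m) or (y of block_a in the frame of heater between 0.018 and 0.058 m and y of straight in the frame of rack between 0.017 and 0.047 m) or (y of block_a in the frame of heater between -0.058 and -0.018 m and y of straight in the frame of rack between -0.047 and -0.017 m) or (y of block_a in the frame of heater between -0.134 and -0.094 m and y of straight in the frame of rack between -0.111 and -0.081 m)) and x of straight in the frame of rack between -0.015 and 0.015 m and z of straight in the frame of rack between 0.005 and 0.015 m and angle between each of straight, round, jar, dropper's own z axis and vertical below 0.15 rad and linear speed of each of straight, round, jar, dropper below 0.02 m/s and angular speed of each of straight, round, jar, dropper below 0.2 rad/s and ((y of block_b in the frame of heater between 0.094 and 0.134 m and y of round in the frame of rack between 0.081 and 0.111 m) or (y of block_b in the frame of heater between 0.018 and 0.058 m and y of round in the frame of rack between 0.017 and 0.047 m) or (y of block_b in the frame of heater between -0.058 and -0.018 m and y of round in the frame of rack between -0.047 and -0.017 m) or (y of block_b in the frame of heater between -0.134 and -0.094 m and y of round in the frame of rack between -0.111 and -0.081 m)) and x of round in the frame of rack between -0.015 and 0.015 m and z of round in the frame of rack between 0.005 and 0.015 m and ((y of block_c in the frame of heater between 0.094 and 0.134 m and y of jar in the frame of rack between 0.081 and 0.111 m) or (y of block_c in the frame of heater between 0.018 and 0.058 m and y of jar in the frame of rack between 0.017 and 0.047 m) or (y of block_c in the frame of heater between -0.058 and -0.018 m and y of jar in the frame of rack between -0.047 and -0.017 m) or (y of block_c in the frame of heater between -0.134 and -0.094 m and y of jar in the frame of rack between -0.111 and -0.081 m)) and x of jar in the frame of rack between -0.015 and 0.015 m and z of jar in the frame of rack between 0.005 and 0.015 m and ((y of block_d in the frame of heater between 0.094 and 0.134 m and y of dropper in the frame of rack between 0.081 and 0.111 m) or (y of block_d in the frame of heater between 0.018 and 0.058 m and y of dropper in the frame of rack between 0.017 and 0.047 m) or (y of block_d in the frame of heater between -0.058 and -0.018 m and y of dropper in the frame of rack between -0.047 and -0.017 m) or (y of block_d in the frame of heater between -0.134 and -0.094 m and y of dropper in the frame of rack between -0.111 and -0.081 m)) and x of dropper in the frame of rack between -0.015 and 0.015 m and z of dropper in the frame of rack between 0.005 and 0.015 m); the robot touches nothing.
It fails at once if a bottle is dropped: it moves faster than 0.5 m/s with no finger on it ((linear speed of straight above 0.5 m/s and contact force between the fingers and straight below 0.01 N) or (linear speed of round above 0.5 m/s and contact force between the fingers and round below 0.01 N) or (linear speed of jar above 0.5 m/s and contact force between the fingers and jar below 0.01 N) or (linear speed of dropper above 0.5 m/s and contact force between the fingers and dropper below 0.01 N)).
It fails at once if a bottle is tipped over by more than 0.6 rad (angle between any of straight, round, jar, dropper's own z axis and vertical above 0.6 rad).
It also fails if it takes over 115 s, if anything falls off the work surface, if the arm or the gripper's body presses on something with over 40 N, if the wrist force passes 120 N, or if a joint passes its speed limit or range.

## Working session

There is one attempt and no reset: what is moved stays moved. The work goes in short steps, Python scripts to look and compute and a shell command to move; the robot and the scene stay as the last step left them, time stands still between calls to the robot, and variables do not carry over. Pictures are saved under pics/ and viewed, at most 14 in all, crops included, and the job is handed in when it is done.

```bash
ls; mkdir -p pics; python3 - <<'E'
from rig import manip
import cv2,numpy as np
s=manip.get_state();print({k:np.round(v,3) for k,v in s.items()})
for n in ["scene","side"]:
    f=manip.grab_frame(n);np.savez(n+'.npz',**f)
    cv2.imwrite(f'pics/{n}1.png',f['img'][:,:,::-1]);print(n,f['K'],np.round(f['extrinsics'],3),[k for k in f])
E
```

```text
pics
{'time': np.float64(0.0), 'joints': array([ 1.595,  0.359,  0.011, -0.   , -1.224, -0.288]), 'joint_velocities': array([-0.001,  0.   ,  0.001,  0.003, -0.   , -0.002]), 'joint_torque': array([ 0.0000e+00, -5.8271e+01,  2.9308e+01,  6.9980e+00,  7.0000e-03,
       -0.0000e+00]), 'tcp_pos': array([0.176, 0.651, 0.251]), 'ee_rot': array([ 0.001,  0.991, -0.132, -0.   ]), 'ft_force': array([ 0.384, -0.402, -0.118]), 'moment': array([ 0.013,  0.032, -0.057]), 'grip_force': np.float64(0.0), 'finger_gap': np.float64(0.088)}
scene [[454.80867694   0.         281.01357952]
 [  0.         454.80867694 204.15652117]
 [  0.           0.           1.        ]] [[ 0.08  -0.829  0.554  1.045]
 [ 0.997  0.062 -0.052 -0.048]
 [ 0.009  0.556  0.831  0.852]
 [ 0.     0.     0.     1.   ]] ['img', 'z_map', 'K', 'extrinsics']
side [[522.80237716   0.         283.91583812]
 [  0.         522.80237716 206.09639165]
 [  0.           0.           1.        ]] [[-0.988  0.08  -0.133  0.399]
 [-0.155 -0.494  0.856  0.888]
 [ 0.003  0.866  0.5    0.604]
 [ 0.     0.     0.     1.   ]] ['img', 'z_map', 'K', 'extrinsics']
```

View pics/scene1.png

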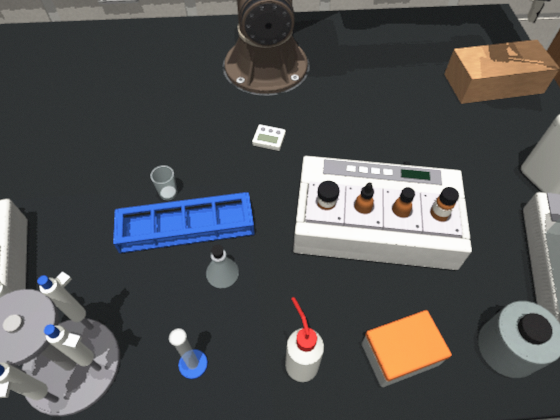

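View pics/side1.png

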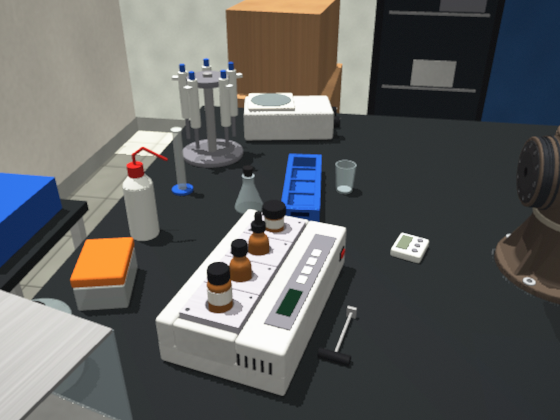

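The scene view (image right is +y) shows the heater's bottles from right to left: straight (448,200), round (406,203), dropper (367,195), jar (328,193). The rack is at about (185,222), with a flask at (222,265) and a glass at (165,183) beside it. The side view confirms the order.

```bash
cat > h.py <<'E'
import numpy as np,cv2
def cloud(f):
    z=f['z_map'].astype(float);K=f['K'];v,u=np.mgrid[:z.shape[0],:z.shape[1]]
    P=np.stack([(u-K[0,2])/K[0,0]*z,-(v-K[1,2])/K[1,1]*z,-z],-1)
    W=P@f['extrinsics'][:3,:3].T+f['extrinsics'][:3,3]
    W[z<=0]=np.nan
    return W
def rect(p):
    (c,s,a)=cv2.minAreaRect((p*1000).astype(np.float32));s=np.array(s)
    if s[0]>s[1]: a-=90
    return np.round(c,1),np.round(np.sort(s),1),round((a+45)%90-45,2)  # yaw of short axis vs x
def circ(p):
    A=np.c_[2*p,np.ones(len(p))];s=np.linalg.lstsq(A,(p**2).sum(1),rcond=None)[0]
    return s[:2],np.sqrt(s[2]+s[:2]@s[:2])
E
cat > m.py <<'E'
from h import *
for n in ["scene","side"]:
    f=np.load(n+'.npz');W=cloud(f);im=f['img'];hsv=cv2.cvtColor(im,cv2.COLOR_RGB2HSV)
    x,y,z=W[...,0],W[...,1],W[...,2]
    blue=(hsv[...,0]>105)&(hsv[...,0]<130)&(hsv[...,1]>150)&(abs(z-.046)<.005)&(x>.3)&(x<.7)&(y<0.1)&(y>-.5)
    k=cv2.connectedComponentsWithStats(blue.astype(np.uint8))
    m=k[1]==1+np.argmax(k[2][1:,4]);print(n,'rack',rect(W[m][:,:2]),np.median(z[m]))
    hm=(abs(z-.095)<.0035)&(x>.2)&(x<.8)&(y>0)&(y<.5)
    k=cv2.connectedComponentsWithStats(hm.astype(np.uint8),connectivity=8)
    for zz,t in ((.095,.0025),(.088,.003)):
        m=(abs(z-zz)<t)&(x>.25)&(x<.75)&(y>0)&(y<.5);m=cv2.morphologyEx(m.astype(np.uint8),cv2.MORPH_OPEN,np.ones((3,3)))>0
        print('plane',zz,m.sum(),rect(W[m][:,:2]))
    dark=(hsv[...,2]<75)&(z>.115)&(z<.19)&(x>.3)&(x<.75)&(y>0)&(y<.5)
    k=cv2.connectedComponentsWithStats(dark.astype(np.uint8))
    for i in range(1,k[0]):
        if k[2][i,4]>25:
            p=W[k[1]==i];t=np.percentile(p[:,2],98);q=p[p[:,2]>t-.003]
            print('cap',k[3][i].round(),k[2][i,4],'top',t.round(4),'topcentre',((q[:,:2].min(0)+q[:,:2].max(0))/2).round(4),'n',len(q),'ext',np.ptp(q[:,:2],0).round(3))
    o=(z>.03)&(x>.3)&(x<.75)&(y<0.08)&(y>-.4)&~((hsv[...,0]>105)&(hsv[...,0]<130)&(hsv[...,1]>150))
    k=cv2.connectedComponentsWithStats(o.astype(np.uint8))
    for i in range(1,k[0]):
        if k[2][i,4]>40: p=W[k[1]==i];print('obst',k[3][i].round(),p.min(0).round(3),p.max(0).round(3))
E
python3 m.py
```

```text
scene rack (array([ 524.7, -203.3]), array([ 87.8, 285.1]), 4.64) 0.04565711085050389
plane 0.095 3328 (array([562.6, 202.2]), array([ 96.2, 301.7]), -11.06)
plane 0.088 5145 (array([541.1, 206.1]), array([200.1, 338.6]), -11.11)
cap [328. 191.] 357 top 0.1428 topcentre [0.5423 0.0902] n 170 ext [0.039 0.037]
cap [367. 192.] 153 top 0.1678 topcentre [0.557  0.1623] n 17 ext [0.01  0.008]
cap [449. 196.] 256 top 0.162 topcentre [0.5833 0.3118] n 137 ext [0.031 0.028]
cap [407. 195.] 169 top 0.1559 topcentre [0.5717 0.2362] n 81 ext [0.024 0.02 ]
obst [310. 210.] [0.412 0.021 0.03 ] [0.619 0.08  0.143]
obst [164. 179.] [ 0.403 -0.273  0.03 ] [ 0.454 -0.224  0.072]
obst [220. 263.] [ 0.624 -0.151  0.03 ] [ 0.664 -0.104  0.107]
obst [ 65. 288.] [ 0.72  -0.36   0.112] [ 0.75  -0.338  0.247]
side rack (array([ 524.8, -202.2]), array([ 84. , 292.9]), 4.7) 0.044431129167454064
plane 0.095 3239 (array([562. , 202.1]), array([ 95.6, 305. ]), -11.24)
plane 0.088 7813 (array([562.4, 282. ]), array([224.9, 506.9]), -16.19)
cap [274. 209.] 392 top 0.1405 topcentre [0.5415 0.0929] n 213 ext [0.041 0.042]
cap [258. 224.] 221 top 0.1668 topcentre [0.5541 0.1658] n 18 ext [0.008 0.011]
cap [239. 248.] 258 top 0.1547 topcentre [0.569  0.2393] n 103 ext [0.023 0.025]
cap [218. 273.] 439 top 0.1607 topcentre [0.5819 0.3146] n 224 ext [0.028 0.031]
obst [226. 106.] [ 0.721 -0.4    0.043] [ 0.75  -0.336  0.233]
obst [345. 171.] [ 0.404 -0.274  0.03 ] [ 0.452 -0.218  0.071]
obst [248. 185.] [ 0.615 -0.138  0.03 ] [ 0.661 -0.102  0.104]
obst [247. 217.] [0.584 0.026 0.085] [0.615 0.08  0.094]
obst [314. 226.] [0.411 0.036 0.042] [0.53  0.08  0.096]
```

Poses found by depth: rack centre is (0.525, -0.203) with yaw 4.6°, and block-row centre is (0.562, 0.202) with yaw -11.2°. Going jar first means no carried bottle crosses another.

```bash
python3 -m inch '-1 3.7 -5.6 0 0 0 -8;-1 7.4 -11.2 0 0 0 -16;-1 11 -16.8 0 0 0 -24;-1 14.7 -22.4 0 0 0 -32;-1 18.3 -28 0 0 0 -40;-1 22 -33.6 0 0 0 -48;-1 25.6 -39.2 0 0 0 -56;-1 29.3 -44.8 0 0 0 -64;-1 33 -50.4 0 0 0 -71;-1 36.6 -56 0 0 0 -75' 20
python3 -m inch '-1 0 0 0 0 0 0;-1 0 0 0 0 0 0'
```

```text
time: 1.35
tcp_pos: [0.5188, 0.1267, 0.2516]
ee_rot: [0.0, -0.705, 0.709, 0.0]
ft_force: [0.3, 0.5, 0.9]
finger_gap: 0.0873
grip_force: 0.0
time: 1.6
tcp_pos: [0.5179, 0.1281, 0.2511]
ee_rot: [-0.0, -0.706, 0.708, 0.0]
ft_force: [-0.7, -0.2, 0.1]
finger_gap: 0.0878
grip_force: 0.0
```

```bash
python3 -m inch '-1 1.2 -1.9 0 0 0 0;-1 2.4 -3.7 0 0 0 0;-1 2.4 -3.7 0 0 0 0;-1 2.4 -3.7 -5 0 0 0;-1 2.4 -3.7 -5 0 0 0;-1 2.4 -3.7 -5 0 0 0'
python3 - <<'E'
from rig import manip
import cv2,numpy as np
print(manip.get_state()['joints'].round(3))
f=manip.grab_frame('wrist');print(f['K'],f['mount'].round(3))
cv2.imwrite('pics/w1.png',f['img'][:,:,::-1])
E
```

```text
time: 2.35
tcp_pos: [0.5424, 0.0925, 0.203]
ee_rot: [0.0, -0.707, 0.707, -0.0]
ft_force: [0.4, 0.2, 0.5]
finger_gap: 0.0874
grip_force: 0.0
[ 5.250e-01  1.920e-01 -3.360e-01  1.000e-03 -1.042e+00 -5.260e-01]
[[325.1922621    0.         275.14899924]
 [  0.         325.1922621  216.55036081]
 [  0.           0.           1.        ]] [[-0.     0.958  0.288  0.079]
 [ 1.    -0.     0.001  0.   ]
 [ 0.001  0.288 -0.958 -0.133]
 [ 0.     0.     0.     1.   ]]
```

View pics/w1.png

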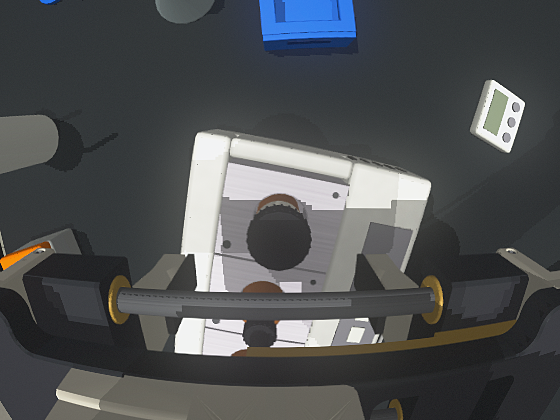

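The wrist view shows the jar lid at about (279,237), between the fingers (inner faces at columns 192 and 360). Next I project it onto its plane.

```bash
cat >> h.py <<'E'
from scipy.spatial.transform import Rotation as R
def wray(f,s,u,v,z):
    K=f['K'];d=np.array([u-K[0,2],v-K[1,2]]);r=np.hypot(*d);t=r/K[0,0]
    c=np.array([np.sin(t)*d[0]/r,-np.sin(t)*d[1]/r,-np.cos(t)])
    w,x,y,q=s['ee_rot'];T=R.from_quat([x,y,q,w]).as_matrix();M=f['mount']
    o=T@M[:3,3]+s['tcp_pos'];D=T@M[:3,:3]@c
    return o+D*(z-o[2])/D[2]
E
python3 - <<'E'
from h import *
from rig import manip
s=manip.get_state();f=manip.grab_frame('wrist')
for u,v in ((279,237),(248,237),(311,237),(279,205),(279,270)): print(wray(f,s,u,v,.14).round(4))
E
```

```text
[0.5403 0.0867 0.14  ]
[0.5603 0.0868 0.14  ]
[0.5196 0.0868 0.14  ]
[0.5403 0.0655 0.14  ]
[0.5402 0.1104 0.14  ]
```

```bash
python3 -m inch '-1 -0.1 -0.2 -2.5 0 0 0;-1 -0.1 -0.2 -5 0 0 0;-1 -0.1 -0.2 -6.6 0 0 0;-1 -0.1 -0.2 -6.6 0 0 0;0.2 -0.1 -0.2 -6.6 0 0 0;1 -0.1 -0.2 -6.6 0 0 0;1 -0.1 -0.2 -6.6 0 0 0;1 -0.1 -0.2 -6.6 0 0 0;1 -0.1 -0.2 -6.6 0 0 0;1 -0.1 -0.2 -6.6 0 0 0' 20
```

```text
time: 3.7
tcp_pos: [0.541, 0.0895, 0.1356]
ee_rot: [-0.0, -0.706, 0.708, 0.0]
ft_force: [-1.0, 0.3, 1.0]
finger_gap: 0.0416
grip_force: 20.0
```

```bash
python3 -m inch '1 0 0 1 0 0 0;1 0 0 3 0 0 0;1 0 0 6 0 0 0;1 0 0 9 0 0 0;1 0 -2 10 0 0 0;1 0 -6 10 0 0 0;1 0 -10 10 0 0 0;1 0 -14.5 10 0 0 0;1 0 -19 10 0 0 0;1 0 -23.5 10 0 0 0'
python3 -m inch '1 -0.4 -4.5 0 0 0 0;1 -0.8 -9 0 0 0 0;1 -0.8 -13 0 0 0 0;1 -0.8 -15.3 0 0 0 0;1 -0.8 -15.3 0 0 0 0;1 -0.8 -15.3 0 0 0 0'
```

```text
time: 4.95
tcp_pos: [0.5401, -0.1476, 0.2351]
ee_rot: [-0.0, -0.706, 0.708, 0.0]
ft_force: [0.8, -0.5, -1.3]
finger_gap: 0.0414
grip_force: 20.0
time: 5.7
tcp_pos: [0.5323, -0.2985, 0.235]
ee_rot: [-0.0, -0.706, 0.708, 0.001]
ft_force: [0.2, 0.8, -1.4]
finger_gap: 0.0414
grip_force: 20.0
```

```bash
python3 - <<'E'
from h import *
from rig import manip
s=manip.get_state();f=manip.grab_frame('wrist');a=f['img'];b=manip.grab_frame('scene')['img']
cv2.imwrite('pics/w2.png',np.hstack([cv2.resize(a,(400,300)),b[100:400,0:400]])[:,:,::-1])
E
```

```text
(no output)
```

View pics/w2.png

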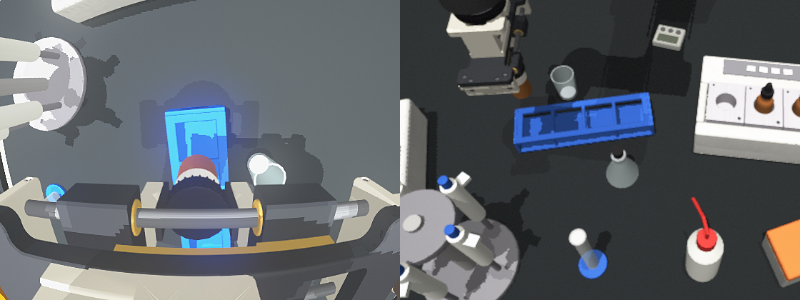

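The jar hangs upright in the gripper above the left opening of the rack picture (-96 mm). Its lower end is over the rack and the glass stands clear.

```bash
python3 -m inch '1 0 0 -3 0 0 0;1 0 0 -6 0 0 0;1 0 0 -9 0 0 0;1 0 0 -11.5 0 0 0;1 0 0 -13.5 0 0 0;1 0 0 -14.4 0 0 0;1 0 0 -14.7 0 0 0;1 0 0 -14.9 0 0 0;1 0 0 -14.9 0 0 0;1 0 0 -14.9 0 0 0'
```

```text
time: 7.05
tcp_pos: [0.5333, -0.2986, 0.0871]
ee_rot: [0.0, -0.706, 0.708, -0.0]
ft_force: [-0.0, -0.4, -2.1]
finger_gap: 0.0413
grip_force: 20.0
```

```bash
python3 -m inch '1 0 0 -0.1 0 0 0;1 0 0 -0.1 0 0 0;1 0 0 -0.1 0 0 0'; python3 -m inch '1 0 0 -0.1 0 0 0;1 0 0 -0.1 0 0 0;1 0 0 -0.1 0 0 0'
```

```text
time: 7.42
tcp_pos: [0.5331, -0.2985, 0.0857]
ee_rot: [0.0, -0.706, 0.708, -0.0]
ft_force: [-0.3, -0.4, 0.3]
finger_gap: 0.0416
grip_force: 20.0
time: 7.8
tcp_pos: [0.5332, -0.2987, 0.0856]
ee_rot: [-0.0, -0.707, 0.708, -0.0]
ft_force: [-3.2, 0.2, 6.2]
finger_gap: 0.0417
grip_force: 20.0
```

```bash
python3 -m inch '0 0 0 0 0 0 0;-0.3 0 0 0 0 0 0;-0.4 0 0 0 0 0 0;-0.4 0 0 0.5 0 0 0;-0.4 0 0 3 0 0 0;-0.4 0 0 8 0 0 0;-0.5 0 0 13 0 0 0;-1 0.5 5 15 0 0 0;-1 0.8 10 15 0 0 0;-1 1 16 15 0 0 0'
python3 -m inch '-1 0.5 6 0 0 0 0;-1 0.8 12 0 0 0 0;-1 1 18 0 0 0 0;-1 1.2 24 0 0 0 0;-1 1.2 29 0 0 0 0;-1 1.2 30.3 0 0 0 0;-1 1.2 30.3 0 0 0 0;-1 1.2 30.3 0 0 0 0'
python3 - <<'E'
from h import *
from rig import manip
s=manip.get_state();f=manip.grab_frame('wrist');a=f['img'];b=manip.grab_frame('scene')['img']
np.savez('w.npz',**f);np.save('s.npy',s,allow_pickle=True)
cv2.imwrite('pics/w3.png',np.hstack([cv2.resize(a,(400,300)),b[100:400,0:400]])[:,:,::-1])
E
```

```text
time: 9.05
tcp_pos: [0.5431, -0.1374, 0.2353]
ee_rot: [0.0, -0.706, 0.708, -0.0]
ft_force: [1.1, 0.6, -0.6]
finger_gap: 0.0864
grip_force: 0.0
time: 10.05
tcp_pos: [0.555, 0.1636, 0.2347]
ee_rot: [-0.0, -0.706, 0.708, 0.0]
ft_force: [0.0, -0.3, -1.0]
finger_gap: 0.0877
grip_force: 0.0
```

View pics/w3.png

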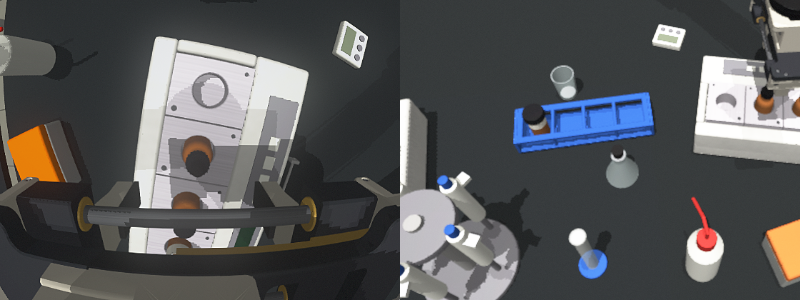

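The scene view shows the jar upright in the leftmost opening (535,120 in the composite). The wrist view has the dropper's teat centred between the fingers at (198,162).

```bash
python3 -m inch '-1 0 0 -3 0 0 0;-1 0 0 -6 0 0 0;-1 0 0 -8.8 0 0 0;-1 0 0 -8.8 0 0 0;0.2 0 0 -8.8 0 0 0;1 0 0 -8.8 0 0 0;1 0 0 -8.8 0 0 0;1 0 0 -8.8 0 0 0;1 0 0 -8.8 0 0 0;1 0 0 -8.8 0 0 0' 20
python3 -m inch '1 0 0 0 0 0 0;1 0 0 0 0 0 0'
```

```text
time: 11.4
tcp_pos: [0.555, 0.1646, 0.1466]
ee_rot: [0.0, -0.706, 0.708, 0.0]
ft_force: [0.4, 0.5, -0.2]
finger_gap: 0.0329
grip_force: 0.0
time: 11.65
tcp_pos: [0.555, 0.1645, 0.1465]
ee_rot: [-0.0, -0.706, 0.708, 0.0]
ft_force: [-0.3, -0.6, 0.9]
finger_gap: 0.0232
grip_force: 20.0
```

```bash
python3 -m inch '1 0 0 1 0 0 0;1 0 0 3 0 0 0;1 0 0 6 0 0 0;1 0 0 9 0 0 0;1 0 -2 10 0 0 0;1 0 -6 10 0 0 0;1 -0.5 -10 10 0 0 0;1 -1 -14.5 10 0 0 0;1 -1.5 -19 10 0 0 0;1 -2 -23.5 10 0 0 0'
python3 -m inch '1 -0.4 -4.5 0 0 0 0;1 -0.8 -9 0 0 0 0;1 -0.8 -13 0 0 0 0;1 -0.8 -16.4 0 0 0 0;1 -0.8 -16.4 0 0 0 0;1 -0.8 -16.4 0 0 0 0;1 -0.8 -16.4 0 0 0 0'
```

```text
time: 12.9
tcp_pos: [0.5339, -0.0726, 0.2462]
ee_rot: [-0.0, -0.706, 0.708, 0.0]
ft_force: [1.4, -0.1, -0.7]
finger_gap: 0.0233
grip_force: 20.0
time: 13.78
tcp_pos: [0.5268, -0.234, 0.2465]
ee_rot: [0.0, -0.707, 0.708, 0.0]
ft_force: [0.3, 0.3, -0.9]
finger_gap: 0.0233
grip_force: 20.0
```

```bash
python3 -m inch '1 0 0 -3 0 0 0;1 0 0 -6 0 0 0;1 0 0 -9 0 0 0;1 0 0 -11.5 0 0 0;1 0 0 -13.5 0 0 0;1 0 0 -14.5 0 0 0;1 0 0 -14.8 0 0 0;1 0 0 -15 0 0 0;1 0 0 -15 0 0 0;1 0 0 -15 0 0 0'; python3 -m inch '1 0 0 0 0 0 0'
```

```text
time: 15.02
tcp_pos: [0.5273, -0.2346, 0.0971]
ee_rot: [0.0, -0.706, 0.708, -0.0]
ft_force: [0.3, 0.9, -0.8]
finger_gap: 0.0233
grip_force: 20.0
time: 15.15
tcp_pos: [0.5272, -0.2345, 0.0969]
ee_rot: [0.0, -0.706, 0.708, -0.0]
ft_force: [0.6, -0.4, -1.4]
finger_gap: 0.0232
grip_force: 20.0
```

```bash
python3 -m inch '1 0 0 -0.1 0 0 0;1 0 0 -0.1 0 0 0;1 0 0 -0.1 0 0 0;1 0 0 -0.1 0 0 0'
```

```text
time: 15.65
tcp_pos: [0.5274, -0.2347, 0.0965]
ee_rot: [0.0, -0.707, 0.708, -0.001]
ft_force: [-1.9, 0.2, 4.7]
finger_gap: 0.0231
grip_force: 20.0
```

```bash
python3 -m inch '0.3 0 0 0 0 0 0;0 0 0 0 0 0 0;0 0 0 0 0 0 0;0 0 0 0.5 0 0 0;0 0 0 3 0 0 0;0 0 0 8 0 0 0;-0.5 0 0 13 0 0 0;-1 0.5 5 14 0 0 0;-1 0.8 10 14 0 0 0;-1 1 16 14 0 0 0'
python3 -m inch '-1 0.5 6 0 0 0 0;-1 1 12 0 0 0 0;-1 2 18 0 0 0 0;-1 3 24 0 0 0 0;-1 3.3 29 0 0 0 0;-1 3.3 31.3 0 0 0 0;-1 3.3 31.3 0 0 0 0;-1 3.3 31.3 0 0 0 0'
python3 - <<'E'
from h import *
from rig import manip
s=manip.get_state();f=manip.grab_frame('wrist');a=f['img'];b=manip.grab_frame('scene')['img']
cv2.imwrite('pics/w4.png',np.hstack([cv2.resize(a,(400,300)),b[100:400,0:400]])[:,:,::-1])
E
```

```text
time: 16.9
tcp_pos: [0.5371, -0.0733, 0.2363]
ee_rot: [0.0, -0.706, 0.708, -0.0]
ft_force: [1.0, 0.4, 0.8]
finger_gap: 0.0786
grip_force: 0.0
time: 17.9
tcp_pos: [0.5699, 0.2377, 0.2356]
ee_rot: [-0.0, -0.706, 0.708, 0.0]
ft_force: [0.3, -0.9, -0.3]
finger_gap: 0.0877
grip_force: 0.0
```

View pics/w4.png

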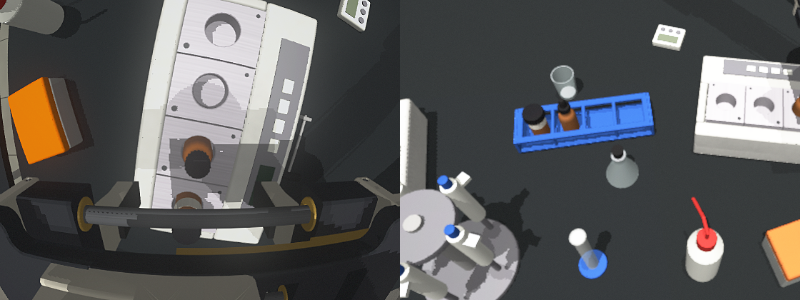

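Jar (535,120) and dropper (567,117) stand upright in their openings, and the round bottle's cap is centred between the fingers at (198,162).

```bash
python3 -m inch '-1 0 0 -3 0 0 0;-1 0 0 -6 0 0 0;-1 0 0 -8.6 0 0 0;-1 0 0 -8.6 0 0 0;0.2 0 0 -8.6 0 0 0;1 0 0 -8.6 0 0 0;1 0 0 -8.6 0 0 0;1 0 0 -8.6 0 0 0;1 0 0 -8.6 0 0 0;1 0 0 -8.6 0 0 0' 20
python3 -m inch '1 0 0 0 0 0 0;1 0 0 0 0 0 0;1 0 0 0 0 0 0'
```

```text
time: 19.25
tcp_pos: [0.5701, 0.2386, 0.1496]
ee_rot: [-0.0, -0.706, 0.708, 0.0]
ft_force: [-0.2, -0.1, -0.2]
finger_gap: 0.0329
grip_force: 0.0
time: 19.62
tcp_pos: [0.5699, 0.2385, 0.1495]
ee_rot: [-0.0, -0.706, 0.708, 0.0]
ft_force: [0.0, -0.5, -0.1]
finger_gap: 0.0246
grip_force: 20.0
```

```bash
python3 -m inch '1 0 0 1 0 0 0;1 0 0 3 0 0 0;1 0 0 6 0 0 0;1 0 0 9 0 0 0;1 0 -2 10 0 0 0;1 -0.5 -6 10 0 0 0;1 -1 -10 10 0 0 0;1 -1.7 -14.5 10 0 0 0;1 -2.4 -19 10 0 0 0;1 -3.1 -23.5 10 0 0 0'
python3 -m inch '1 -0.6 -4.5 0 0 0 0;1 -1.2 -9 0 0 0 0;1 -1.7 -13 0 0 0 0;1 -1.7 -16.4 0 0 0 0;1 -1.7 -17.4 0 0 0 0;1 -1.7 -17.4 0 0 0 0;1 -1.7 -17.4 0 0 0 0'
python3 -m inch '1 0 0 -3 0 0 0;1 0 0 -6 0 0 0;1 0 0 -9 0 0 0;1 0 0 -11.5 0 0 0;1 0 0 -13.5 0 0 0;1 0 0 -14.5 0 0 0;1 0 0 -14.8 0 0 0;1 0 0 -14.9 0 0 0;1 0 0 -15 0 0 0;1 0 0 -15 0 0 0'; python3 -m inch '1 0 0 0 0 0 0;1 0 0 0 0 0 0'
```

```text
time: 20.88
tcp_pos: [0.538, 0.0014, 0.2493]
ee_rot: [-0.0, -0.706, 0.708, 0.0]
ft_force: [1.1, -0.1, -1.3]
finger_gap: 0.0245
grip_force: 20.0
time: 21.75
tcp_pos: [0.5219, -0.1699, 0.2495]
ee_rot: [-0.0, -0.707, 0.708, 0.0]
ft_force: [0.3, 0.0, -1.3]
finger_gap: 0.0244
grip_force: 20.0
time: 23.0
tcp_pos: [0.5223, -0.1705, 0.1]
ee_rot: [0.0, -0.706, 0.708, -0.0]
ft_force: [-0.3, -0.5, -2.0]
finger_gap: 0.0243
grip_force: 20.0
time: 23.25
tcp_pos: [0.5221, -0.1705, 0.0997]
ee_rot: [0.0, -0.706, 0.708, -0.0]
ft_force: [0.7, 0.4, -1.2]
finger_gap: 0.0244
grip_force: 20.0
```

```bash
python3 -m inch '1 0 0 -0.1 0 0 0;1 0 0 -0.1 0 0 0;1 0 0 -0.1 0 0 0;1 0 0 -0.1 0 0 0'
```

```text
time: 23.75
tcp_pos: [0.5224, -0.1707, 0.0994]
ee_rot: [0.0, -0.707, 0.708, -0.0]
ft_force: [-2.4, 0.9, 7.0]
finger_gap: 0.0247
grip_force: 20.0
```

```bash
python3 -m inch '0.3 0 0 0 0 0 0;0 0 0 0 0 0 0;0 0 0 0 0 0 0;0 0 0 0.5 0 0 0;0 0 0 3 0 0 0;0 0 0 8 0 0 0;-0.5 0 0 13 0 0 0;-1 0.5 5 14 0 0 0;-1 0.8 10 14 0 0 0;-1 1 16 14 0 0 0'
python3 -m inch '-1 1 6 0 0 0 0;-1 2 12 0 0 0 0;-1 3 18 0 0 0 0;-1 4 24 0 0 0 0;-1 5.1 29 0 0 0 0;-1 5.1 32.4 0 0 0 0;-1 5.1 32.4 0 0 0 0;-1 5.1 32.4 0 0 0 0'
python3 - <<'E'
from h import *
from rig import manip
s=manip.get_state();f=manip.grab_frame('wrist');a=f['img'];b=manip.grab_frame('scene')['img']
cv2.imwrite('pics/w5.png',np.hstack([cv2.resize(a,(400,300)),b[100:400,0:400]])[:,:,::-1])
E
```

```text
time: 25.0
tcp_pos: [0.5321, -0.0093, 0.2393]
ee_rot: [0.001, -0.706, 0.708, -0.0]
ft_force: [0.3, 0.2, -0.6]
finger_gap: 0.0785
grip_force: 0.0
time: 26.0
tcp_pos: [0.5828, 0.3132, 0.2385]
ee_rot: [-0.0, -0.707, 0.708, 0.0]
ft_force: [-0.1, -0.5, 0.1]
finger_gap: 0.0877
grip_force: 0.0
```

View pics/w5.png

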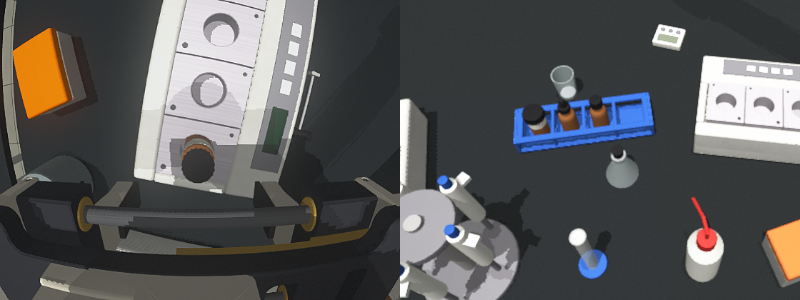

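Jar, dropper and round stand upright in the rack, and straight's cap at (197,165) is centred between the fingers. Before descending I check the initial depth for tall things near the gripper here.

```bash
python3 - <<'E'
from h import *
for n in ('scene','side'):
    W=cloud(np.load(n+'.npz'));p=W.reshape(-1,3)
    m=(abs(p[:,0]-.583)<.13)&(p[:,1]>.24)&(p[:,1]<.42)&(p[:,2]>.1)&(np.hypot(p[:,0]-.583,p[:,1]-.314)>.025)&(np.hypot(p[:,0]-.57,p[:,1]-.238)>.025)
    q=p[m];print(n,m.sum(),q.min(0) if len(q) else '',q.max(0) if len(q) else '')
E
python3 -m inch '-1 0 0 -3 0 0 0;-1 0 0 -6 0 0 0;-1 0 0 -7.6 0 0 0;-1 0 0 -7.6 0 0 0'
```

```text
scene 0  
side 0  
time: 26.6
tcp_pos: [0.5829, 0.3126, 0.1619]
ee_rot: [-0.001, -0.706, 0.708, -0.0]
ft_force: [0.7, -0.5, -0.4]
finger_gap: 0.0875
grip_force: 0.0
```

```bash
python3 -m inch '0.2 0 0 0 0 0 0;1 0 0 0 0 0 0;1 0 0 0 0 0 0;1 0 0 0 0 0 0;1 0 0 0 0 0 0;1 0 0 0 0 0 0;1 0 0 0 0 0 0;1 0 0 0 0 0 0' 20
```

```text
time: 27.6
tcp_pos: [0.583, 0.3135, 0.1625]
ee_rot: [-0.0, -0.706, 0.708, 0.0]
ft_force: [-1.1, -0.0, 0.8]
finger_gap: 0.0314
grip_force: 20.0
```

```bash
python3 -m inch '1 0 0 1 0 0 0;1 0 0 3 0 0 0;1 0 0 6 0 0 0;1 0 0 9 0 0 0;1 0 -2 10 0 0 0;1 -0.7 -6 10 0 0 0;1 -1.4 -10 10 0 0 0;1 -2.1 -14.5 10 0 0 0;1 -2.8 -19 10 0 0 0;1 -3.5 -23.5 10 0 0 0'
python3 -m inch '1 -0.8 -4.5 0 0 0 0;1 -1.6 -9 0 0 0 0;1 -2.4 -13 0 0 0 0;1 -3.1 -16.4 0 0 0 0;1 -3.1 -18.5 0 0 0 0;1 -3.1 -18.5 0 0 0 0;1 -3.1 -18.5 0 0 0 0'
python3 -m inch '1 0 0 -3 0 0 0;1 0 0 -6 0 0 0;1 0 0 -9 0 0 0;1 0 0 -11.5 0 0 0;1 0 0 -13.5 0 0 0;1 0 0 -14.5 0 0 0;1 0 0 -14.8 0 0 0;1 0 0 -14.9 0 0 0;1 0 0 -15 0 0 0;1 0 0 -15 0 0 0'; python3 -m inch '1 0 0 0 0 0 0;1 0 0 0 0 0 0'
```

```text
time: 28.85
tcp_pos: [0.547, 0.0763, 0.2624]
ee_rot: [-0.0, -0.706, 0.708, 0.0]
ft_force: [0.4, -0.4, -1.2]
finger_gap: 0.0317
grip_force: 20.0
time: 29.72
tcp_pos: [0.5166, -0.1065, 0.2624]
ee_rot: [-0.0, -0.706, 0.708, 0.0]
ft_force: [1.2, 0.1, -1.4]
finger_gap: 0.0314
grip_force: 20.0
time: 30.98
tcp_pos: [0.5173, -0.1064, 0.113]
ee_rot: [0.0, -0.706, 0.708, -0.0]
ft_force: [0.2, 0.5, -1.4]
finger_gap: 0.0315
grip_force: 20.0
time: 31.22
tcp_pos: [0.5171, -0.1065, 0.1127]
ee_rot: [0.0, -0.706, 0.708, -0.0]
ft_force: [0.4, -0.1, -1.3]
finger_gap: 0.0313
grip_force: 20.0
```

```bash
python3 -m inch '1 0 0 -0.1 0 0 0;1 0 0 -0.1 0 0 0;1 0 0 -0.1 0 0 0;1 0 0 -0.1 0 0 0'
```

```text
time: 31.72
tcp_pos: [0.5173, -0.1066, 0.1124]
ee_rot: [0.0, -0.707, 0.708, -0.0]
ft_force: [-1.7, 0.1, 6.9]
finger_gap: 0.0314
grip_force: 20.0
```

Contact with the floor; release, retreat clear, and check.

```bash
python3 -m inch '0.2 0 0 0 0 0 0;-0.1 0 0 0 0 0 0;-0.1 0 0 0 0 0 0;-0.1 0 0 0.5 0 0 0;-0.1 0 0 3 0 0 0;-0.1 0 0 8 0 0 0;-0.1 0 0 13 0 0 0;-0.1 0.5 5 14 0 0 0;-0.1 0.8 10 14 0 0 0;-0.1 1 16 14 0 0 0'
python3 -m inch '-0.1 0 6 0 0 0 0;-0.1 0 12 0 0 0 0;-0.1 0 18 0 0 0 0;-0.1 0 23 0 0 0 0;-0.1 0 23 0 0 0 0;-0.1 0 23 0 0 0 0;-0.1 0 23 0 0 0 0'
python3 - <<'E'
from h import *
from rig import manip
c=np.array([524.7,-202.7])/1000;a=np.radians(4.65);Rm=np.array([[np.cos(a),-np.sin(a)],[np.sin(a),np.cos(a)]])
ims=[]
for n in('scene','side'):
    f=manip.grab_frame(n);W=cloud(f);ims.append(f['img'])
    z=W[...,2];L=(W[...,:2]-c)@Rm
    m=(z>.06)&(abs(L[...,0])<.05)&(abs(L[...,1])<.14)
    for y,t in((.096,.11),(.032,.104),(-.032,.118),(-.096,.09)):
        k=m&(abs(L[...,1]-y)<.03);top=np.percentile(z[k],98)
        q=L[k&(z>top-.004)]
        print(n,y,'top',top.round(4),'want',t,'centre',((q.min(0)+q.max(0))/2).round(4))
cv2.imwrite('pics/end.png',np.hstack([ims[0][150:300,80:300],ims[1][110:260,200:420]])[:,:,::-1].repeat(1.0.__int__(),0))
E
```

```text
time: 32.98
tcp_pos: [0.5271, 0.0547, 0.2524]
ee_rot: [0.001, -0.706, 0.708, -0.0]
ft_force: [1.8, -0.5, 0.1]
finger_gap: 0.0482
grip_force: 0.0
time: 33.85
tcp_pos: [0.5271, 0.2826, 0.2518]
ee_rot: [0.0, -0.706, 0.708, -0.0]
ft_force: [0.7, 0.2, -0.4]
finger_gap: 0.0484
grip_force: 0.0
scene 0.096 top 0.1121 want 0.11 centre [0.0014 0.097 ]
scene 0.032 top 0.1052 want 0.104 centre [0.0012 0.0316]
scene -0.032 top 0.118 want 0.118 centre [ 0.0025 -0.0316]
scene -0.096 top 0.0924 want 0.09 centre [ 0.0019 -0.0939]
side 0.096 top 0.1098 want 0.11 centre [-0.0085  0.1008]
side 0.032 top 0.0958 want 0.104 centre [-0.0075  0.0422]
side -0.032 top 0.102 want 0.118 centre [-0.0045 -0.0269]
side -0.096 top 0.0818 want 0.09 centre [-0.0068 -0.0745]
```

View pics/end.png

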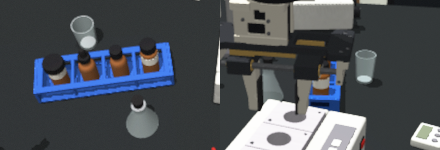

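The scene view shows all four bottles upright in order (55,70 to 150,55), centred within 3 mm and with the expected heights. The gripper hides the rack in the side view, so its numbers don't count.

```bash
python3 -c "
from rig import manip
print(manip.job_done())"
```

```text
the job is handed in; nothing more can be done
None
```

All four bottles are in the rack in their heater order (left to right: straight, round, dropper, jar), upright, released and within about 3 mm of the opening centres in the final scene view. I handed the job in at about 34 s; the hand-in call did not report a verdict.

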